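# Put the pin gauge away in its storage tube

### The job

Take the pin gauge with the straight round handle out of the tool rack and put it away in the slim round storage tube: lower it pin first into the tube's mouth, without dropping it in, until its flange sits flat on the rim, then let go. The gauge must be left standing upright, fully home in the tube.

Things in the scene. Friction and masses are not known exactly. Their poses are not given: they have to be found in the camera images.
- gauge_grip (a point): Centre of the handle of the loose metal pin gauge (0.12 kg), upright in one of the rack's 3 holes. From the top: straight round handle 18 mm dia, 56 tall, dark grooves; flange 50 dia, 6 thick; pin 8 dia, 95 long. Point is half-way up the handle: 34 mm above the flange's underside, 129 above the pin tip; z up along it. The other holes hold a pear-handled deburrer and a T-bar tap wrench.
- tube_mouth (a point): Centre of the mouth of the storage tube, at rim height, 115 mm above the table; z up. Slim round white plastic tube on a 64 mm round foot, fixed: outside 36 mm dia, flaring to 44 at the rim; bore 24 dia, widening to 32 over the top 15 mm, 107 deep, so the flange stops on the rim. Not meant: a wider round pot (76 mm, 85 tall) and a square box section (62 mm, 60 tall), also white.
- rack_top (a point): Centre of the top face of the fixed white tool rack, 115 mm above the table: a plate 70 mm (its x) by 270 mm (its y), 12 thick, on end panels. Three 20 mm through holes lie along its y, 85 mm apart, the middle one at this point; which tool is in which varies. The gauge's flange rests on this face: raise it 95 mm to clear the rack, 140 mm to clear the other two tools, which stand up to 43 mm above it.
There are look-alikes about, which are no part of the job. What is shaped like the part that bears tube_mouth but red or yellow is not meant.

How it is judged:
By the outcome, as a careful person would: the job done as asked, in the order asked, and still so for the second after the job is handed in, with the robot touching nothing.
It also fails if it takes over 48 s, if anything falls off the work surface, if the arm or the gripper's body presses on something with over 40 N, if the wrist force passes 120 N, or if a joint passes its speed limit or range.

### The arm

A 6-joint arm with a two-finger parallel gripper is mounted at the origin on the work surface. World frame = base frame: x ahead of the robot, y to its left, z up, the work surface at z = 0. Lengths are in m, angles in rad, forces in N, time in s.
With the tool pointing down it reaches from about 0.35 to 0.775 m from the base axis. Payload 7.3 kg.
Tool frame: the origin (TCP) lies on the centre line of the jaws, within the pads' length; the fingertips stand ahead of it and the grasp point (between the pads) lies 11 mm behind it (robot.nose_length is the z of the fingertips in the tool frame, in m); z points along the fingers, y is the line along which they close (so a half turn about z gives the same grasp; the last joint's range is limited). The gripper opens to 92 mm and grips with 3 to 60 N. Pads are 19 mm wide; open, the fingers measure 130 mm over their backs; the gripper's body (75 mm by 190 mm) begins 47 mm behind the grasp point.
Start: joints at [-1.423, 0.342, 1.524, -0, 1.275, -0.146], TCP at [0.152, -0.503, 0.235] pointing down, gripper open.
Joint ranges: [-2.53, 2.53], [-0.77, 2.02], [0.04, 2.7], [-1, 4.14], [0.28, 2.66], [-3.11, 3.11]. Speed limits (rad/s): [2.57, 2.57, 3.14, 3.14, 3.14, 3.14].

### API

Orientations are given as [roll, pitch, yaw] about the fixed x, y, z axes, in that order (R = Rz(yaw) Ry(pitch) Rx(roll)).
In Python, from cell import robot, cams gives the robot as it stands. The module is installed in compiled form; this text tells all that it offers.
- The arm moves only by the tool carry_out, never from a script. Its argument "deltas" is a list of rows, each a list of 7 numbers: the shift along the tool's x, y, z in cm, then the turn, a rotation vector about the tool's x, y, z in rad, then the opening, from 0 (shut) to 1 (fully open). A call has exactly 8 rows; each row shifts and turns the commanded pose from where the row before left it, along the tool's axes as they then stand; what a row does not reach is not made up. A row lasts 1/12 s, in which the tool goes at most 41.7 mm and 7.16 degrees, less where a joint would pass 70% of its speed; a pose out of reach is approached as far as the arm can. A call is refused whole if a number of a shift passes 4.17 or a number of a turn 0.125, either way. A call with a gripper value outside its range is refused whole. The fingers move at their own pace and stop on an object; "force" is the grip in N (left out, the last holds). Time passes only in rows, so rows that do not move let the fingers close, or fill a call up. It gives the time, the measured TCP pose, the force, the opening and the grip force at its end, in the units of the state.
- robot.observe(): the state, without advancing time (a new reading comes with each control period).
- cams.read_camera(name): name is "scene" or "top" or "wrist"; returns a dict with "image" (384x512x3 uint8, blue, green, red), "depth" (384x512 float32, m along the optical axis (not along the pixel's ray), 0 where there is no reading), "fx", "fy", "cx", "cy" (pixels), "world_to_cam" (4x4, takes a point from world to camera coordinates). Camera axes: x right, y up, looking along -z (the intrinsics and any distortion apply to the point x, -y, -z); pixel columns grow to the right and rows downward; lengths in m; the calibration is good to about 2 mm. A picture is of the moment at which its call begins.
- robot.hand_in(): hands the job in; it is judged then, once.
The state is a dict: "time": time; "qpos": joint angles; "qvel": joint speeds; "joint_efforts": joint torques, N m; "tool_pos": TCP position; "tool_rot": TCP orientation; "contact_force": force on the tool from outside, world axes, zero at the start; "torque": the same for the moment, N m; "opening": finger opening in m; "grip_force": force on a finger pad.
Only numpy, scipy, OpenCV 4.12 (cv2) and the standard library are available. Lean on these libraries where they do the work, as an engineer would, in place of code of your own. Each camera call takes 0.05 s, during which the arm holds its last target. There are 200 camera calls.

## Working session

There is one attempt and no reset: what is moved stays moved. The work goes in short steps, Python scripts to look and compute and a tool call to move; the robot and the scene stay as the last step left them, time stands still between calls to the robot, and variables do not carry over. Pictures are saved under pics/ and viewed, at most 10 in all, crops included, and the job is handed in when it is done.

Besides the shell and the picture viewer there is one more tool, called after "Call:" as name(argument=value, ...) on one line, values as JSON. carry_out: Moves the arm, as the interface text tells. Its arguments: {"type":"object","properties":{"deltas":{"type":"array","items":{"type":"array","items":{"type":"number"}}},"force":{"type":"number"}},"required":["deltas"]}

```bash
mkdir -p pics; cat > h.py <<'E'
import numpy as np, cv2
from cell import robot, cams
def get(n):
    c=cams.read_camera(n); np.savez(f'{n}.npz',**c); return c
def world(c):
    h,w=c['depth'].shape; u,v=np.meshgrid(np.arange(w),np.arange(h)); d=c['depth']
    P=np.stack([(u-c['cx'])/c['fx']*d,-(v-c['cy'])/c['fy']*d,-d,np.ones_like(d)],-1)
    return (P@np.linalg.inv(c['world_to_cam']).T)[...,:3]
E
python3 - <<'E'
from h import *
ims=[]
for n in ('scene','top'):
    c=get(n); ims.append(c['image']); print(n,c.keys(),c['fx'],c['world_to_cam'].round(3).tolist())
cv2.imwrite('pics/a.png',ims[0]);cv2.imwrite('pics/b.png',ims[1])
print(robot.observe(),robot.nose_length)
E
```

```text
scene dict_keys(['image', 'depth', 'fx', 'fy', 'cx', 'cy', 'world_to_cam']) 348.7036329762664 [[-0.763, 0.646, 0.017, 0.479], [-0.453, -0.554, 0.698, 0.154], [0.461, 0.525, 0.716, -1.05], [0.0, 0.0, 0.0, 1.0]]
top dict_keys(['image', 'depth', 'fx', 'fy', 'cx', 'cy', 'world_to_cam']) 363.3572673655366 [[0.002, -1.0, 0.003, -0.072], [0.993, 0.002, 0.116, -0.606], [-0.116, 0.002, 0.993, -0.85], [0.0, 0.0, 0.0, 1.0]]
{'time': 0.1, 'qpos': array([-1.42298093e+00,  3.42618983e-01,  1.52493318e+00, -2.89470610e-06,
        1.27537291e+00, -1.46000147e-01]), 'qvel': array([-0.00040869, -0.0015417 , -0.00127837, -0.00145586,  0.0011858 ,
       -0.00010343]), 'joint_efforts': array([ 1.91415580e-03, -4.32004309e+01, -2.44694370e+01,  7.19506200e-02,
        5.25958103e-02, -4.42281407e-05]), 'tool_pos': array([ 0.15201162, -0.5021454 ,  0.23412804]), 'tool_rot': array([-3.14027401e+00, -1.91103950e-04,  2.93816266e-01]), 'contact_force': array([0.35934929, 0.61382601, 0.80113545]), 'torque': array([-0.03951787,  0.00445319,  0.02229912]), 'grip_force': 0.0, 'opening': 0.09180602547293182} 0.008
```

View pics/a.png

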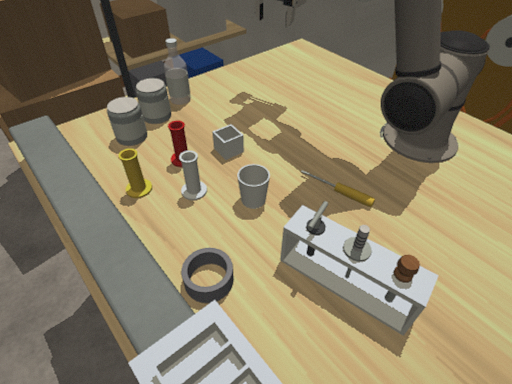

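View pics/b.png

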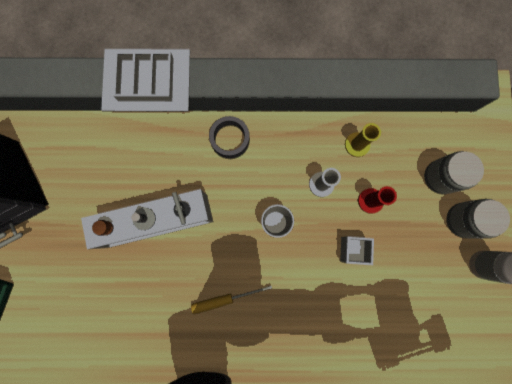

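Candidates, scene image / top image:
- **Handles:** ribbed straight handle with flange at (361,240) / (143,217), pear deburrer at (406,268) / (101,228), T-bar at (316,220) / (181,205).
- **Containers:** white slim tube at (190,158) / (331,178), red tube at (178,127), yellow tube at (131,155), white pot at (253,185), square box at (228,142).

I choose the middle ribbed handle and the white slim tube.

```bash
python3 - <<'E'
from h import *
L={n:dict(np.load(n+'.npz')) for n in('scene','top')}
for n,c in L.items():
    W=world(c); z=W[...,2]; c['W']=W
    # gauge, handle and tube rim by height and region
    def rep(name,m):
        p=W[m]; print(n,name,m.sum(),p.mean(0).round(4),'med',np.median(p,0).round(4),'mid',((p.min(0)+p.max(0))/2).round(4),'ext',np.ptp(p,axis=0).round(4))
        return p
    v,u=np.mgrid[:384,:512]
    g,t=((361,240),(190,158)) if n=='scene' else ((143,217),(331,178))
    near=lambda q,r:(abs(u-q[0])<r)&(abs(v-q[1])<r)
    rep('handle',near(g,22)&(z>.127)&(z<.2))
    rep('handletop',near(g,22)&(z>.168)&(z<.2))
    rep('rim',near(t,16)&(z>.108)&(z<.125))
    R=near(g,110)&(z>.109)&(z<.1175)
    p=rep('rack',R); r=cv2.minAreaRect((p[:,:2]*1000).astype(np.float32)); print(r)
a=cv2.resize(L['scene']['image'][120:320,150:450],None,fx=2.6,fy=2.6,interpolation=2)
cv2.imwrite('pics/c.png',a)
E
```

```text
scene handle 270 [0.5512 0.1707 0.1585] med [0.553  0.1712 0.1612] mid [0.5472 0.1688 0.1527] ext [0.0189 0.0186 0.0511]
scene handletop 102 [0.5486 0.1698 0.175 ] med [0.5495 0.1699 0.1759] mid [0.5467 0.1695 0.1732] ext [0.018  0.0169 0.0101]
scene rim 132 [ 0.6419 -0.2435  0.1128] med [ 0.6418 -0.2452  0.1132] mid [ 0.6421 -0.2439  0.1123] ext [0.0408 0.0417 0.0085]
scene rack 3915 [0.5498 0.1821 0.1143] med [0.5498 0.1961 0.1144] mid [0.5463 0.169  0.1132] ext [0.1327 0.2774 0.0085]
((546.5877685546875, 168.60848999023438), (73.27061462402344, 270.60919189453125), 13.647939682006836)
top handle 123 [0.5436 0.1643 0.1641] med [0.5435 0.1636 0.1733] mid [0.5442 0.167  0.1534] ext [0.0182 0.0181 0.0526]
top handletop 70 [0.5441 0.1667 0.1761] med [0.5443 0.1662 0.1765] mid [0.5443 0.1676 0.1743] ext [0.0165 0.0171 0.0108]
top rim 156 [ 0.6391 -0.246   0.1142] med [ 0.6401 -0.2475  0.1146] mid [ 0.638  -0.2455  0.1141] ext [0.0413 0.0412 0.0118]
top rack 2897 [0.5437 0.1676 0.1147] med [0.5436 0.1674 0.1148] mid [0.638  0.1683 0.1133] ext [0.3203 0.2773 0.0084]
((651.3012084960938, 194.66822814941406), (290.8600769042969, 270.75567626953125), 13.93337631225586)
```

View pics/c.png

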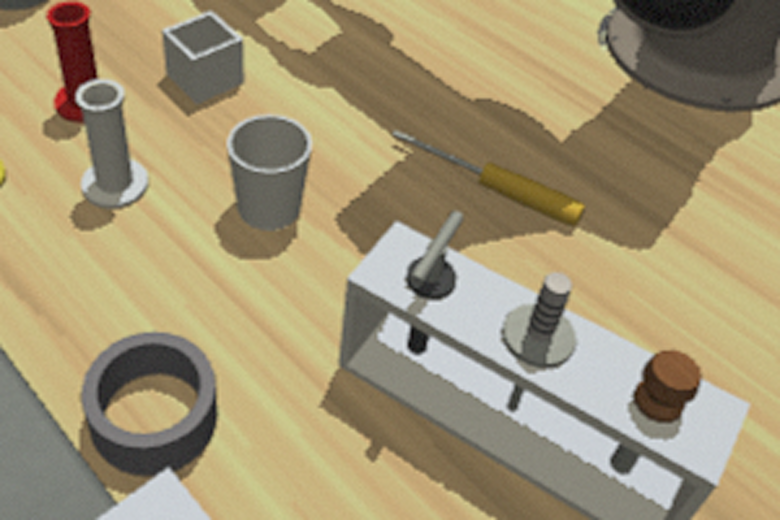

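The crop confirms it. The ribbed straight handle with the flange is in the middle hole at crop (548,305), and the slim white tube's mouth is at crop (101,95). The gauge is at about (0.546, 0.168) and the tube at about (0.640, -0.2455). Next I plan the approach, with the jaws closing across the rack.

```bash
cat >> h.py <<'E'
from scipy.spatial.transform import Rotation as Rn
def plan(t,yaw,N,start=None):
    "constant tool-frame row (cm, rad) that brings the tool to t with yaw, pointing down, in N rows"
    s=robot.observe(); p,R=(s['tool_pos'],Rn.from_euler('xyz',s['tool_rot'])) if start is None else start
    rv=(R.inv()*Rn.from_euler('xyz',[np.pi,0,yaw])).as_rotvec()/N
    S=sum((R*Rn.from_rotvec(rv*k)).as_matrix() for k in range(N))
    d=np.linalg.solve(S,np.array(t)-p)
    q=p.copy();rad=[]
    for k in range(N): q=q+(R*Rn.from_rotvec(rv*k)).apply(d); rad.append(np.hypot(*q[:2]))
    print('N',N,'row cm',(d*100).round(3),'rv',rv.round(4),'radius',min(rad),max(rad))
E
python3 -c "
from h import *
for N in(16,24): plan([.546,.168,.235],1.809,N)"
```

```text
N 16 row cm [ 5.351e+00 -1.890e-01 -4.000e-03] rv [-0.0001 -0.0001 -0.0947] radius 0.5255018476212622 0.5712617613668887
N 24 row cm [ 3.57e+00 -7.00e-02 -3.00e-03] rv [-0.     -0.     -0.0631] radius 0.5251744281796626 0.5712617613668886
```

Call:
carry_out(deltas=[[3.57,-0.07,0,0,0,-0.063,1],[3.57,-0.07,0,0,0,-0.063,1],[3.57,-0.07,0,0,0,-0.063,1],[3.57,-0.07,0,0,0,-0.063,1],[3.57,-0.07,0,0,0,-0.063,1],[3.57,-0.07,0,0,0,-0.063,1],[3.57,-0.07,0,0,0,-0.063,1],[3.57,-0.07,0,0,0,-0.063,1]])

```text
time: 0.77
tool_pos: [0.3966, -0.3574, 0.2343]
tool_rot: [-3.141, -0.0, 0.801]
contact_force: [0.7, -1.0, 0.4]
opening: 0.0921
grip_force: 0.0
```

Call:
carry_out(deltas=[[3.57,-0.07,0,0,0,-0.063,1],[3.57,-0.07,0,0,0,-0.063,1],[3.57,-0.07,0,0,0,-0.063,1],[3.57,-0.07,0,0,0,-0.063,1],[3.57,-0.07,0,0,0,-0.063,1],[3.57,-0.07,0,0,0,-0.063,1],[3.57,-0.07,0,0,0,-0.063,1],[3.57,-0.07,0,0,0,-0.063,1]])

```text
time: 1.43
tool_pos: [0.5395, -0.1135, 0.2342]
tool_rot: [-3.141, 0.0, 1.305]
contact_force: [0.5, -1.0, 0.4]
opening: 0.0921
grip_force: 0.0
```

Call:
carry_out(deltas=[[3.57,-0.07,0,0,0,-0.063,1],[3.57,-0.07,0,0,0,-0.063,1],[3.57,-0.07,0,0,0,-0.063,1],[3.57,-0.07,0,0,0,-0.063,1],[3.57,-0.07,0,0,0,-0.063,0.7],[3.57,-0.07,0,0,0,-0.063,0.7],[3.57,-0.07,0,0,0,-0.063,0.7],[3.57,-0.07,0,0,0,-0.063,0.7]])

```text
time: 2.1
tool_pos: [0.5468, 0.1691, 0.2341]
tool_rot: [-3.141, 0.0, 1.809]
contact_force: [0.6, 0.1, 0.7]
opening: 0.0699
grip_force: 0.0
```

```bash
python3 - <<'E'
from h import *
c=get('wrist'); cv2.imwrite('pics/d.png',c['image'])
s=robot.observe(); print(s['time'],s['tool_pos'],s['tool_rot'],s['opening'])
W=world(c); z=W[...,2]
near=np.hypot(W[...,0]-.546,W[...,1]-.168)<.05
for n,lo,hi in(('top',.165,.2),('handle',.127,.2),('flange',.1185,.125)):
    m=near&(z>lo)&(z<hi); p=W[m]; v,u=np.nonzero(m)
    if len(p): print(n,len(p),np.median(p,0).round(4),((p.min(0)+p.max(0))/2).round(4),np.ptp(p,axis=0).round(4),u.mean(),v.mean(), cv2.minEnclosingCircle(p[:,:2].astype(np.float32)))
E
```

```text
2.15 [0.54485952 0.17513248 0.23420871] [-3.14059086 -0.00393978  1.81676082] 0.06668747065378143
top 492 [0.546  0.1697 0.1768] [0.5463 0.1685 0.172 ] [0.0173 0.0172 0.0135] 254.97967479674796 209.6138211382114 ((0.5462036728858948, 0.16838416457176208), 0.008986557833850384)
handle 717 [0.5456 0.1723 0.1762] [0.546  0.1687 0.1529] [0.0179 0.0176 0.0517] 255.03347280334728 204.5676429567643 ((0.5462498664855957, 0.16877806186676025), 0.009238196536898613)
flange 1497 [0.5427 0.1748 0.1211] [0.5464 0.1689 0.1216] [0.0494 0.0478 0.0058] 255.26720106880427 188.00935203740815 ((0.546310544013977, 0.16812948882579803), 0.024916788563132286)
```

View pics/d.png

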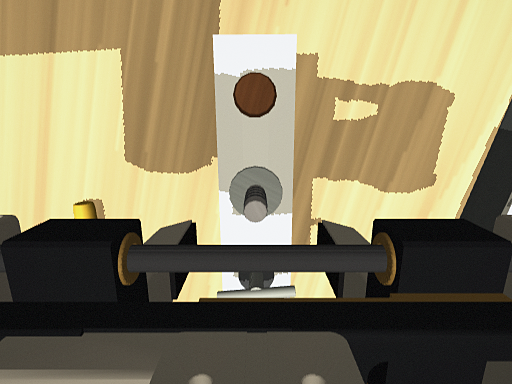

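The wrist view shows the gauge handle at (255,210) between the open fingers and the deburrer at (255,95). All three cameras agree on (0.546, 0.1685). I'll lower partway and let the arm settle.

Call:
carry_out(deltas=[[0,0,1,0,0,0,0.7],[0,0,1,0,0,0,0.7],[0,0,1,0,0,0,0.7],[0,0,0.5,0,0,0,0.7],[0,0,0,0,0,0,0.7],[0,0,0,0,0,0,0.7],[0,0,0,0,0,0,0.7],[0,0,0,0,0,0,0.7]])

```text
time: 2.82
tool_pos: [0.5476, 0.167, 0.2002]
tool_rot: [3.141, 0.0, 1.805]
contact_force: [-0.2, -0.9, 0.0]
opening: 0.0643
grip_force: 0.0
```

```bash
python3 - <<'E'
from h import *
c=get('wrist')
s=robot.observe(); print(s['time'],s['tool_pos'],s['tool_rot'],s['opening'])
W=world(c); z=W[...,2]
near=np.hypot(W[...,0]-.546,W[...,1]-.168)<.032
for n,lo,hi in(('top',.165,.185),('flange',.1185,.125)):
    m=near&(z>lo)&(z<hi); p=W[m]
    if len(p): print(n,len(p),np.ptp(p,axis=0).round(4), cv2.minEnclosingCircle(p[:,:2].astype(np.float32)))
plan([.546,.1685,.138],1.809,6)
E
```

```text
2.8667 [0.54757105 0.16713935 0.20022684] [3.14048690e+00 1.39983026e-04 1.80518956e+00] 0.06441300042671089
top 702 [0.0173 0.0176 0.0136] ((0.5461326241493225, 0.16865158081054688), 0.009091120213270187)
flange 1912 [0.0488 0.0483 0.0064] ((0.5460720658302307, 0.1683240383863449), 0.024967491626739502)
N 6 row cm [ 0.028 -0.021  1.037] rv [ 0.0002  0.     -0.0006] radius 0.5714090041292664 0.5723327215621644
```

Call:
carry_out(deltas=[[0.08,-0.06,0.5,0,0,0,0.7],[0.09,-0.07,1,0,0,0,0.7],[0,0,1.2,0,0,0,0.7],[0,0,1.2,0,0,0,0.7],[0,0,1.2,0,0,0,0.7],[0,0,0.8,0,0,0,0.7],[0,0,0.3,0,0,0,0.7],[0,0,0,0,0,0,0.7]])

```text
time: 3.53
tool_pos: [0.545, 0.1687, 0.1366]
tool_rot: [-3.14, -0.0, 1.806]
contact_force: [1.2, 0.3, -1.1]
opening: 0.0639
grip_force: 0.0
```

Call:
carry_out(deltas=[[0,0,0,0,0,0,0.4],[0,0,0,0,0,0,0.3],[0,0,0,0,0,0,0.2],[0,0,0,0,0,0,0.1],[0,0,0,0,0,0,0.1],[0,0,0,0,0,0,0.1],[0,0,0,0,0,0,0.1],[0,0,0,0,0,0,0.1]], force=30)

```text
time: 4.2
tool_pos: [0.5456, 0.1687, 0.1378]
tool_rot: [3.141, 0.0, 1.806]
contact_force: [-0.7, 0.5, 0.5]
opening: 0.0175
grip_force: 30.0
```

Call:
carry_out(deltas=[[0,0,-0.5,0,0,0,0],[0,0,-1.5,0,0,0,0],[0,0,-2.5,0,0,0,0],[0,0,-3,0,0,0,0],[0,0,-3,0,0,0,0],[0,0,-2.5,0,0,0,0],[0,0,-1.5,0,0,0,0],[0,0,-0.7,0,0,0,0]])

```text
time: 4.87
tool_pos: [0.5462, 0.1689, 0.2927]
tool_rot: [3.137, 0.0, 1.806]
contact_force: [0.2, -0.3, -0.8]
opening: 0.0171
grip_force: 30.0
```

```bash
python3 - <<'E'
from h import *
c=get('wrist'); cv2.imwrite('pics/e.png',c['image'])
s=robot.observe(); print(s['time'],s['tool_pos'],s['tool_rot'],s['opening'],s['contact_force'],s['grip_force'])
plan([.640,-.2455,.289],1.809-.664,16)
E
```

```text
4.9167 [0.54623275 0.16889047 0.29262087] [3.13712996e+00 4.29308320e-04 1.80584107e+00] 0.017635696827253706 [-0.42154095  0.41779516 -1.06292845] 30.000029504299164
N 16 row cm [-2.586  0.792  0.024] rv [ 0.0003 -0.0001  0.0413] radius 0.5785746911251872 0.6854708235949944
```

View pics/e.png

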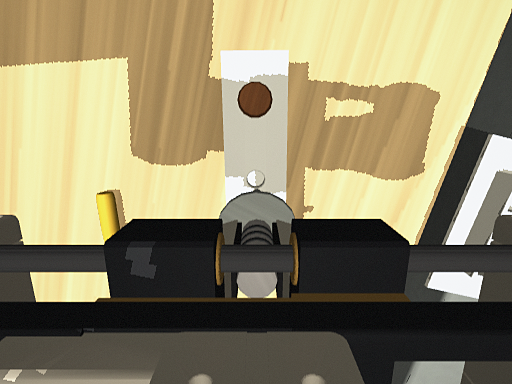

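The gauge is held at (257,240) and its hole at (256,178) is empty. Now I swing it to the tube.

Call:
carry_out(deltas=[[-0.9,0.28,0,0,0,0.014,0],[-1.75,0.53,0,0,0,0.028,0],[-1.75,0.53,0,0,0,0.028,0],[-1.75,0.53,0,0,0,0.028,0],[-1.75,0.53,0,0,0,0.028,0],[-1.75,0.53,0,0,0,0.028,0],[-1.75,0.53,0,0,0,0.028,0],[-1.75,0.53,0,0,0,0.028,0]])

```text
time: 5.58
tool_pos: [0.6036, 0.043, 0.2873]
tool_rot: [-3.138, 0.0, 1.593]
contact_force: [0.2, -1.0, -1.0]
opening: 0.0174
grip_force: 30.0
```

Call:
carry_out(deltas=[[-1.75,0.53,0,0,0,0.028,0],[-1.75,0.53,0,0,0,0.028,0],[-1.75,0.53,0,0,0,0.028,0],[-1.75,0.53,0,0,0,0.028,0],[-1.75,0.53,0,0,0,0.028,0],[-1.75,0.53,0,0,0,0.028,0],[-1.75,0.53,0,0,0,0.028,0],[-1.75,0.53,0,0,0,0.028,0]])

```text
time: 6.25
tool_pos: [0.6353, -0.0995, 0.2872]
tool_rot: [-3.138, 0.0, 1.369]
contact_force: [-0.3, -0.0, -0.6]
opening: 0.0172
grip_force: 30.0
```

```bash
python3 - <<'E'
from h import *
plan([.640,-.2455,.289],1.809-.664,8)
E
```

```text
N 8 row cm [-1.731  0.596 -0.024] rv [-0.0005  0.0001  0.028 ] radius 0.6484530577514116 0.6854708235949946
```

Call:
carry_out(deltas=[[-1.75,0.6,0,0,0,0.028,0],[-1.75,0.6,0,0,0,0.028,0],[-1.75,0.6,0,0,0,0.028,0],[-1.75,0.6,0,0,0,0.028,0],[-1.75,0.6,0,0,0,0.028,0],[-1.75,0.6,0,0,0,0.028,0],[-1.75,0.6,0,0,0,0.028,0],[-1.2,0.4,0,0,0,0.02,0]])

```text
time: 6.92
tool_pos: [0.6401, -0.242, 0.287]
tool_rot: [-3.138, 0.001, 1.152]
contact_force: [0.3, -0.4, -1.3]
opening: 0.0174
grip_force: 30.0
```

Call:
carry_out(deltas=[[0,0,0,0,0,0,0],[0,0,0,0,0,0,0],[0,0,0,0,0,0,0],[0,0,0,0,0,0,0],[0,0,0,0,0,0,0],[0,0,0,0,0,0,0],[0,0,0,0,0,0,0],[0,0,0,0,0,0,0]])

```text
time: 7.58
tool_pos: [0.641, -0.2392, 0.2899]
tool_rot: [3.141, 0.0, 1.156]
contact_force: [0.1, -0.4, -1.6]
opening: 0.0177
grip_force: 30.0
```

```bash
python3 - <<'E'
from h import *
s=robot.observe(); print(s['time'],s['tool_pos'],s['tool_rot'],s['opening'])
T=s['tool_pos']
ims=[]
for n in('scene','top','wrist'):
    c=get(n); ims.append(c['image']); W=world(c); z=W[...,2]; img=c['image'].astype(int)
    white=np.ptp(img,axis=2)<40
    m=white&(np.hypot(W[...,0]-.64,W[...,1]+.2455)<.03)&(z>.11)&(z<.12)
    p=W[m]
    if len(p)>5: print(n,'rim',len(p),np.ptp(p,axis=0).round(4),cv2.minEnclosingCircle(p[:,:2].astype(np.float32)))
    for k,lo,hi in(('flange',.262,.274),('pin1',.235,.255),('pin2',.21,.235),('pin3',.17,.21)):
        r=.03 if k=='flange' else .012
        m=(np.hypot(W[...,0]-T[0],W[...,1]-T[1])<r)&(z>lo)&(z<hi); p=W[m]
        if len(p)>3: print(n,k,len(p),p.mean(0).round(4),np.ptp(p,axis=0).round(4),cv2.minEnclosingCircle(p[:,:2].astype(np.float32)))
a=cv2.resize(ims[0][50:230,110:310],None,fx=2,fy=2)
b=cv2.resize(ims[1][90:270,230:430],None,fx=2,fy=2)
cv2.imwrite('pics/f.png',np.hstack([a,b]))
E
```

```text
7.5833 [ 0.64101597 -0.23923084  0.28986152] [3.14138823e+00 6.90748025e-05 1.15642602e+00] 0.017650211813329906
scene rim 114 [0.0403 0.0425 0.0061] ((0.6415214538574219, -0.2439897656440735), 0.021673548966646194)
scene flange 224 [ 0.6469 -0.2296  0.2717] [0.0489 0.046  0.0084] ((0.6430195569992065, -0.2369461953639984), 0.024991333484649658)
scene pin1 32 [ 0.6435 -0.2367  0.2449] [0.0074 0.0063 0.0177] ((0.6432188749313354, -0.236771360039711), 0.0038425587117671967)
scene pin2 43 [ 0.6435 -0.2365  0.2227] [0.0068 0.0068 0.0243] ((0.6427509784698486, -0.23817656934261322), 0.004082656931132078)
scene pin3 55 [ 0.6436 -0.2366  0.1916] [0.0082 0.0076 0.0367] ((0.6429064273834229, -0.23764994740486145), 0.004071636125445366)
wrist rim 384 [0.0414 0.037  0.0071] ((0.6407445669174194, -0.24512366950511932), 0.021151190623641014)
wrist flange 1747 [ 0.6474 -0.2265  0.2727] [0.0416 0.0282 0.0067] ((0.6454854607582092, -0.23086217045783997), 0.022627636790275574)
wrist pin3 8 [ 0.643  -0.2369  0.1772] [0.004  0.0024 0.0043] ((0.6427918672561646, -0.23736676573753357), 0.0024343952536582947)
```

View pics/f.png

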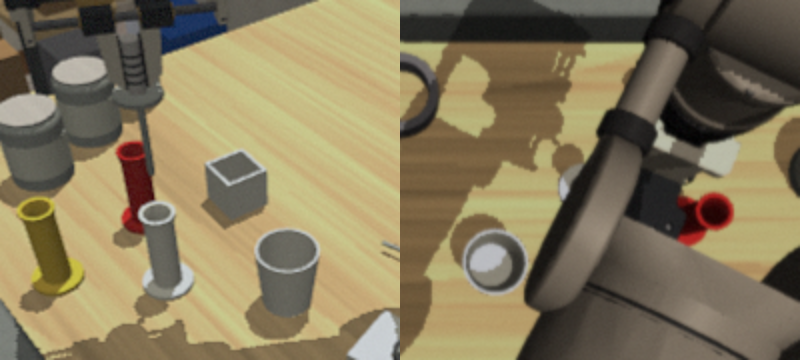

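The held pin hangs straight above and just behind the white slim tube in the scene crop: pin tip at about (150,172), mouth at (157,212). The cameras agree that I need to shift it by about (-1.7, -7) mm.

```bash
python3 -c "
from h import *
plan([.6393,-.2462,.25],1.156,1)"
```

```text
N 1 row cm [-0.676  0.116  3.977] rv [ 0.0001  0.0001 -0.0001] radius 0.6850685586129318 0.6850685586129318
```

Call:
carry_out(deltas=[[-0.3,0.06,0,0,0,0,0],[-0.38,0.06,0,0,0,0,0],[0,0,1,0,0,0,0],[0,0,1.5,0,0,0,0],[0,0,1,0,0,0,0],[0,0,0.5,0,0,0,0],[0,0,0,0,0,0,0],[0,0,0,0,0,0,0]])

```text
time: 8.4
tool_pos: [0.6393, -0.2463, 0.2496]
tool_rot: [-3.141, 0.0, 1.156]
contact_force: [-0.4, -0.1, -1.3]
opening: 0.0175
grip_force: 30.0
```

Call:
carry_out(deltas=[[0,0,0,0,0,0,0],[0,0,0,0,0,0,0],[0,0,0,0,0,0,0],[0,0,0,0,0,0,0],[0,0,0,0,0,0,0],[0,0,0,0,0,0,0],[0,0,0,0,0,0,0],[0,0,0,0,0,0,0]])

```text
time: 9.07
tool_pos: [0.6393, -0.2463, 0.2497]
tool_rot: [3.142, 0.0, 1.156]
contact_force: [0.4, 1.0, -0.3]
opening: 0.0177
grip_force: 30.0
```

```bash
python3 - <<'E'
from h import *
s=robot.observe(); print(s['time'],s['tool_pos'],s['tool_rot'],s['contact_force'])
T=s['tool_pos']; ims=[]
for n in('scene','wrist'):
    c=get(n); ims.append(c['image']); W=world(c); z=W[...,2]; img=c['image'].astype(int)
    m=(np.ptp(img,axis=2)<40)&(np.hypot(W[...,0]-.64,W[...,1]+.2455)<.03)&(z>.11)&(z<.12); p=W[m]
    if len(p)>5: print(n,'rim',len(p),cv2.minEnclosingCircle(p[:,:2].astype(np.float32)))
    m=(np.hypot(W[...,0]-T[0],W[...,1]-T[1])<.012)&(z>.14)&(z<.215); p=W[m]
    if len(p)>3: print(n,'pin',len(p),p[:,2].min(),cv2.minEnclosingCircle(p[:,:2].astype(np.float32)))
cv2.imwrite('pics/g.png',np.hstack([cv2.resize(i,None,fx=2,fy=2) for i in (ims[0][80:230,120:260],ims[1][100:250,190:310])]))
E
```

```text
9.0667 [ 0.6393055  -0.24634446  0.24973214] [3.14151518e+00 4.91068644e-05 1.15581864e+00] [ 0.37811112  1.02703983 -0.3098038 ]
scene rim 116 ((0.6413151621818542, -0.2436368316411972), 0.021572628989815712)
scene pin 102 0.1404519007081087 ((0.6416491270065308, -0.24490082263946533), 0.004547207150608301)
wrist rim 467 ((0.6409406661987305, -0.2446848750114441), 0.02115173265337944)
```

View pics/g.png

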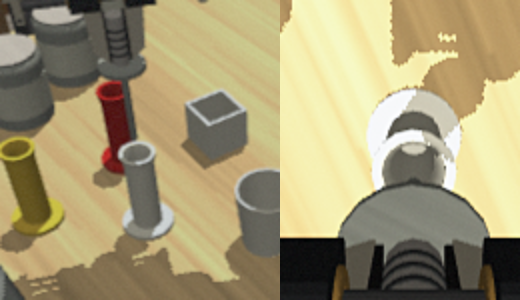

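The pin is centred over the mouth to within about 1 mm, at scene crop (133,148). Lowering now.

Call:
carry_out(deltas=[[0,0,0.5,0,0,0,0],[0,0,1,0,0,0,0],[0,0,1,0,0,0,0],[0,0,1,0,0,0,0],[0,0,1,0,0,0,0],[0,0,1,0,0,0,0],[0,0,0.5,0,0,0,0],[0,0,0,0,0,0,0]])

```text
time: 9.83
tool_pos: [0.6386, -0.246, 0.1876]
tool_rot: [-3.138, -0.0, 1.156]
contact_force: [-0.4, 0.3, -1.1]
opening: 0.0177
grip_force: 30.0
```

Call:
carry_out(deltas=[[0,0,0.5,0,0,0,0],[0,0,1,0,0,0,0],[0,0,1,0,0,0,0],[0,0,1,0,0,0,0],[0,0,0.7,0,0,0,0],[0,0,0.4,0,0,0,0],[0,0,0.1,0,0,0,0],[0,0,0,0,0,0,0]])

```text
time: 10.5
tool_pos: [0.6393, -0.2463, 0.1424]
tool_rot: [-3.141, 0.0, 1.156]
contact_force: [-0.7, 0.5, -1.7]
opening: 0.0173
grip_force: 30.0
```

Call:
carry_out(deltas=[[0,0,0,0,0,0,0],[0,0,0,0,0,0,0],[0,0,0.05,0,0,0,0],[0,0,0.05,0,0,0,0],[0,0,0.05,0,0,0,0],[0,0,0.05,0,0,0,0],[0,0,0,0,0,0,0],[0,0,0,0,0,0,0]])

```text
time: 11.17
tool_pos: [0.6393, -0.2463, 0.1407]
tool_rot: [-3.142, 0.0, 1.156]
contact_force: [0.1, -0.1, -1.2]
opening: 0.0174
grip_force: 30.0
```

Call:
carry_out(deltas=[[0,0,0.05,0,0,0,0],[0,0,0.05,0,0,0,0],[0,0,0.05,0,0,0,0],[0,0,0.05,0,0,0,0],[0,0,0,0,0,0,0],[0,0,0,0,0,0,0],[0,0,0,0,0,0,0],[0,0,0,0,0,0,0]])

```text
time: 11.83
tool_pos: [0.6393, -0.2464, 0.1388]
tool_rot: [3.142, 0.0, 1.156]
contact_force: [-0.3, -0.1, -1.9]
opening: 0.0175
grip_force: 30.0
```

Call:
carry_out(deltas=[[0,0,0.04,0,0,0,0],[0,0,0.04,0,0,0,0],[0,0,0,0,0,0,0],[0,0,0,0,0,0,0],[0,0,0,0,0,0,0],[0,0,0,0,0,0,0],[0,0,0,0,0,0,0],[0,0,0,0,0,0,0]])

```text
time: 12.5
tool_pos: [0.6393, -0.2464, 0.1379]
tool_rot: [3.142, 0.0, 1.156]
contact_force: [0.5, -0.6, -1.0]
opening: 0.018
grip_force: 30.0
```

Call:
carry_out(deltas=[[0,0,0.03,0,0,0,0],[0,0,0.03,0,0,0,0],[0,0,0,0,0,0,0],[0,0,0,0,0,0,0],[0,0,0,0,0,0,0],[0,0,0,0,0,0,0],[0,0,0,0,0,0,0],[0,0,0,0,0,0,0]])

```text
time: 13.17
tool_pos: [0.6393, -0.2464, 0.1377]
tool_rot: [3.141, 0.0, 1.156]
contact_force: [-2.0, 0.2, 5.0]
opening: 0.0172
grip_force: 30.0
```

Call:
carry_out(deltas=[[0,0,0.03,0,0,0,0],[0,0,0.03,0,0,0,0],[0,0,0,0,0,0,0],[0,0,0,0,0,0,0],[0,0,0,0,0,0,0],[0,0,0,0,0,0,0],[0,0,0,0,0,0,0],[0,0,0,0,0,0,0]])

```text
time: 13.83
tool_pos: [0.6394, -0.2464, 0.1378]
tool_rot: [3.141, 0.0, 1.156]
contact_force: [-4.0, 2.0, 7.7]
opening: 0.0175
grip_force: 30.0
```

Contact: the height has stopped at 0.1378 and the upward force is rising, so it is seated. I ease off the press, release and retreat.

Call:
carry_out(deltas=[[0,0,-0.08,0,0,0,0],[0,0,0,0,0,0,0],[0,0,0,0,0,0,0.25],[0,0,0,0,0,0,0.3],[0,0,0,0,0,0,0.4],[0,0,0,0,0,0,0.5],[0,0,0,0,0,0,0.5],[0,0,0,0,0,0,0.5]])

```text
time: 14.5
tool_pos: [0.6393, -0.2463, 0.1373]
tool_rot: [-3.141, 0.0, 1.156]
contact_force: [0.3, -1.2, -0.8]
opening: 0.045
grip_force: 0.0
```

Call:
carry_out(deltas=[[0,0,-0.5,0,0,0,0.5],[0,0,-1,0,0,0,0.5],[0,0,-2,0,0,0,0.5],[0,0,-2,0,0,0,0.5],[0,0,-2,0,0,0,0.5],[0,0,-2,0,0,0,0.5],[0,0,-1,0,0,0,0.5],[0,0,0,0,0,0,0.5]])

```text
time: 15.17
tool_pos: [0.6404, -0.2469, 0.2464]
tool_rot: [3.135, 0.0, 1.156]
contact_force: [0.5, -0.0, 0.1]
opening: 0.046
grip_force: 0.0
```

```bash
python3 - <<'E'
from h import *
ims=[]
for n in('scene','wrist'):
    c=get(n); ims.append(c['image']); W=world(c); z=W[...,2]
    for k,r,lo,hi in(('flange',.03,.1185,.126),('top',.02,.17,.19)):
        p=W[(np.hypot(W[...,0]-.64,W[...,1]+.2455)<r)&(z>lo)&(z<hi)]
        if len(p)>3: print(n,k,len(p),np.median(p,0).round(4),np.ptp(p,axis=0).round(4),cv2.minEnclosingCircle(p[:,:2].astype(np.float32)))
s=robot.observe(); print(s['time'],s['tool_pos'],s['opening'],s['contact_force'])
cv2.imwrite('pics/h.png',np.hstack([cv2.resize(i,None,fx=2,fy=2) for i in (ims[0][80:230,120:260],ims[1][100:250,190:310])]))
E
```

```text
scene flange 187 [ 0.6459 -0.2396  0.1204] [0.0478 0.05   0.0071] ((0.6415688395500183, -0.245518296957016), 0.025393525138497353)
scene top 49 [ 0.6424 -0.2436  0.1755] [0.0163 0.0176 0.008 ] ((0.6411281824111938, -0.2454950511455536), 0.009051386266946793)
wrist flange 1413 [ 0.6452 -0.2405  0.121 ] [0.0491 0.0495 0.0073] ((0.639911413192749, -0.24705761671066284), 0.0249217227101326)
wrist top 422 [ 0.6402 -0.2458  0.1767] [0.0174 0.0177 0.0084] ((0.6399505138397217, -0.2468225061893463), 0.009038526564836502)
15.2667 [ 0.63917541 -0.2462872   0.24237427] 0.04626780151972947 [-0.45227115 -0.42478421 -0.52815374]
```

View pics/h.png

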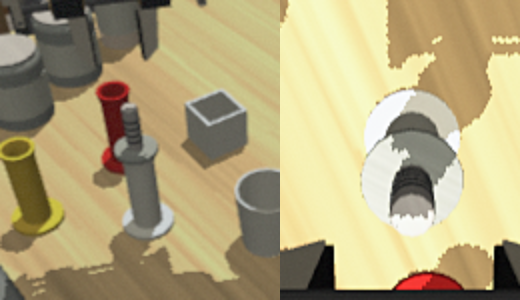

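The gauge stands upright with its flange on the white tube's rim at scene crop (137,150). The flange top reads z = 0.121, and the gripper is clear.

```bash
python3 -c "
from cell import robot
print(robot.hand_in())"
```

```text
the job is handed in; nothing more can be done
None
```

The pin gauge is standing upright in the slim white tube with its flange on the rim, released and clear of the gripper, and the job was handed in at about 15 s; no verdict was returned.

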